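Tip the sharpening stones into their case

ROBOT

A 7-joint arm with a two-finger parallel gripper is mounted at the origin on a cart in front of the work surface, level with it; the furniture and walls round the work are solid. World frame = base frame: x ahead of the robot, y to its left, z up, the work surface at z = 0. Lengths are in m, angles in rad, forces in N, time in s.
With the tool pointing down it reaches from about 0.4 to 0.9 m from the base axis. Payload 5.5 kg.
Tool frame: the origin (TCP) lies midway between the tips of the shut fingers; the grasp point (between the pads) lies 19 mm behind it (manip.grip_depth is the distance from the TCP to the grasp point, in m); z points along the fingers, y is the line along which they close (so a half turn about z gives the same grasp; the last joint's range is limited). The gripper opens to 92 mm and grips with 3 to 60 N. Pads are 19 mm wide; open, the fingers measure 130 mm over their backs; the gripper's body (75 mm by 190 mm) begins 47 mm behind the grasp point.
Start: joints at [1.562, 0.501, -0.427, 1.55, 0.221, 1.138, -0.21], TCP at [0.175, -0.626, 0.198] pointing down, gripper open.
Joint ranges: [-2.88, 2.88], [-0.31, 2.03], [-1.54, 1.56], [0.2, 2.42], [-1.41, 4.55], [0.19, 2.02], [-2.57, 2.57]. Speed limits (rad/s): [2.57, 2.57, 3.14, 3.14, 3.14, 3.14, 3.14].

INTERFACE

Orientations are given as a unit quaternion [x, y, z, w].
In Python, from bench import manip, effector, viewer gives the robot as it stands. Calls block until the motion is done:
- manip.move_pose(position, orientation): joint-space move of the TCP to a pose.
- manip.servo_line(position, ori=None, vel=0.15): straight line of the TCP; ori=None keeps the orientation; vel is the mean speed in m/s.
- manip.movej(angles): joint-space move.
- effector.open_jaws() and effector.close(f_grip=None): open the fingers fully, or close them until they stop; f_grip is the grip in N (None keeps the last).
- manip.sleep(seconds).
- manip.solve_ik(position, orientation): joint angles nearest the present ones, or None.
- viewer.get_image(name): name is "scene" or "top" or "wrist"; returns the picture (384x512x3 uint8, red, green, blue); there is no depth.
- viewer.get_calibration(name): a dict with "vfov" (degrees; the focal length in pixels is half the picture's height over the tangent of half this angle, whatever the lens; pixels are square), "cx", "cy" (the principal point, pixels), "dist_coeffs" ([k1, k2, p1, p2, k3] as OpenCV has them; the pictures are not rectified), "eye" and "attitude" of the camera in the world. Camera axes: x right, y down, z forward; pixel columns grow to the right and rows downward; lengths in m; the calibration is good to about 2 mm. A picture is of the moment at which its call begins: read the wrist's pose just before it. get_calibration takes no time and is no camera call; for the wrist camera it gives the pose at the moment of the call.
A pose or a line that the arm cannot do raises manip.PlanningError and nothing moves.
- manip.hand_in(): hands the job in; it is judged then, once.
Readings, each from a call of its own:
- manip.current_clock(): time.
- manip.current_q(): joint angles.
- manip.current_joint_velocities(): joint speeds.
- manip.current_tau(): joint torques, N m.
- manip.current_tool_pos(): TCP position.
- manip.current_tcp_rot(): TCP orientation.
- manip.current_force(): force on the tool from outside, world axes, zero at the start.
- manip.current_wrist_torque(): the same for the moment, N m.
- manip.current_finger_gap(): finger opening in m.
- manip.current_gripper_force(): force on a finger pad.
Only numpy, scipy, OpenCV 4.12 (cv2) and the standard library are available. Lean on these libraries where they do the work, as an engineer would, in place of code of your own. Each camera call takes 0.05 s, during which the arm holds its last target. There are 200 camera calls.

TASK

Put the three sharpening stones (grey, orange and white; not the blue packers) away in the open dark wooden case with brass corners. Pinch all three as one pile and lower it clearly tilted, about 15 degrees along its length, so that one end goes down into the case first by an end wall; then let the other end down, and leave all three released, standing upright on the case's floor.

Things in the scene. Friction and masses are not known exactly. Their poses are not given: they have to be found in the camera images.
- stone_orange: Orange-brown sharpening stone, loose: 100 mm long (x axis), 14 mm thick (y), 55 mm tall (z), 0.1 kg; origin at the centre of its underside. Middle of the pile of three, which stand on edge face to face (42 mm thick along y) in a pale wooden stand, floor 8 mm above the bench. A like stand holds three blue plastic packers of the same size, not wanted.
- stone_grey: Dark grey sharpening stone, loose: 100 mm long (x axis), 14 mm thick (y), 55 mm tall (z), 0.1 kg; origin at the centre of its underside. Outer stone of the pile, -y side. The stand is 112 mm long and 66 mm wide; its side cheeks rise 20 mm above the bench, so the upper 43 mm of the pile are free to grip across its thickness.
- stone_white: Off-white sharpening stone, loose: 100 mm long (x axis), 14 mm thick (y), 55 mm tall (z), 0.1 kg; origin at the centre of its underside. Outer stone of the pile, +y side. Mind the furniture on the bench when crossing it: a green drawer cabinet with an open drawer on the right (235 mm high) and a blue vise in the middle front (158 mm high).
- case: Open dark wooden case with brass corners, fixed. Outside 136 (x) by 74 mm (y), rim 26 mm above the bench, walls 8 mm thick; inside 120 (x) by 58 mm (y), inner floor 6 mm above the bench. Origin at the centre of its underside, on the bench. The stones lie with their length along its x axis, either way round, and rise 35 mm above the rim, room for the fingers.
Things that resemble listed ones, but are neither listed nor needed, are in the scene too. Of the things that look like the stone_grey, the larger one is meant.

How it is judged:
By the outcome, as a careful person would: the job done as asked, in the order asked, and still so for the second after the job is handed in, with the robot touching nothing.
It also fails if it takes over 42 s, if anything falls off the work surface, if the arm or the gripper's body presses on something with over 40 N, if the wrist force passes 120 N, or if a joint passes its speed limit or range.

## Working session

There is one attempt and no reset: what is moved stays moved. The work goes in short steps, each a Python script; the robot and the scene stay as the last script left them, time stands still between calls to the robot, and variables do not carry over. Pictures are saved under pics/ and viewed, at most 10 in all, crops included, and the job is handed in when it is done.

```bash
mkdir -p pics; ls
python3 - <<'E'
from bench import manip, effector, viewer
import cv2
for n in ("scene","top","wrist"):
    c=viewer.get_calibration(n); print(n,c)
    cv2.imwrite(f"pics/{n}0.png",viewer.get_image(n)[:,:,::-1])
print(manip.current_clock(),manip.current_tcp_rot(),manip.grip_depth)
E
```

```text
pics
scene {'vfov': 50.62148385497054, 'cx': 247.83381104416046, 'cy': 188.43983977782534, 'dist_coeffs': array([-0.13953991,  0.        ,  0.        ,  0.        ,  0.        ]), 'eye': array([-0.06201702, -0.51576635,  0.67298992]), 'attitude': array([ 0.81685188, -0.39827337,  0.17297823, -0.37974975])}
top {'vfov': 43.86492196099711, 'cx': 257.05113903462126, 'cy': 194.17741885932355, 'dist_coeffs': array([-0.04628712,  0.        ,  0.        ,  0.        ,  0.        ]), 'eye': array([ 0.34848388, -0.02243912,  1.26817702]), 'attitude': array([ 0.71096548, -0.7004506 ,  0.04889666, -0.0388092 ])}
wrist {'vfov': 70.42162363647364, 'cx': 253.27062205419062, 'cy': 195.09594915537645, 'dist_coeffs': array([-0.01263442,  0.        ,  0.        ,  0.        ,  0.        ]), 'eye': array([ 0.25230265, -0.60453399,  0.38337574]), 'attitude': array([ 0.78737242, -0.59817363, -0.09067353,  0.11836928])}
0.15 [ 9.90779004e-01  1.35485942e-01 -3.89295713e-05 -7.22753205e-04] 0.0188
```

View pics/top0.png

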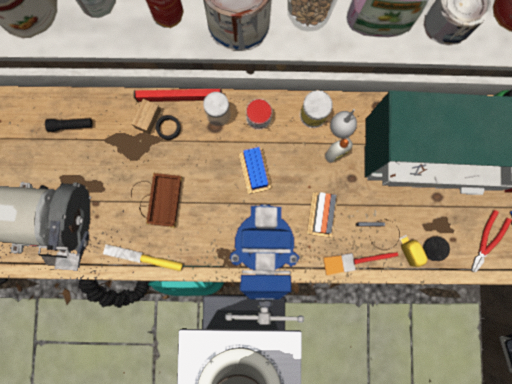

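View pics/scene0.png

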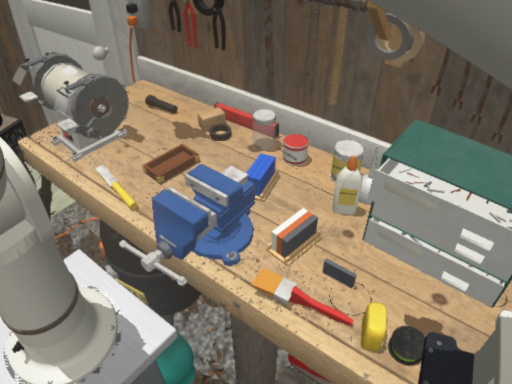

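The top view shows the pile at px (323,213) in its stand, with white, orange and grey running left to right. The case is at (165,200).

Things that could be mistaken for what I want:
- Blue packers in the like stand at (256,170): the wrong pile.
- Small dark bar at (370,223): a grey lookalike that is smaller, so not the one meant.
- Paintbrush orange at (340,265): not a stone.
- Tan block at (146,115): not a stone.

I choose the pile at (323,213). The vise at (265,240) stands between the pile and the case.

```bash
cat > h.py <<'E'
import numpy as np, cv2
from bench import manip, effector, viewer
from scipy.spatial.transform import Rotation as R
def cam(n):
    c=viewer.get_calibration(n); f=192/np.tan(np.radians(c["vfov"]/2))
    K=np.array([[f,0,c["cx"]],[0,f,c["cy"]],[0,0,1]])
    return K,np.array(c["dist_coeffs"]),np.array(c["eye"]),R.from_quat(c["attitude"]).as_matrix()
def toplane(c,px,z):
    K,d,e,A=c
    u=cv2.undistortPoints(np.array(px,float).reshape(-1,1,2),K,d).reshape(-1,2)
    r=np.c_[u,np.ones(len(u))]@A.T
    return e+r*((z-e[2])/r[:,2])[:,None]
def proj(c,P):
    K,d,e,A=c
    return cv2.projectPoints(np.array(P,float).reshape(-1,1,3),cv2.Rodrigues(A.T)[0],-A.T@e,K,d)[0].reshape(-1,2)
def blob(mask,near=None,amin=20):
    n,l,s,c=cv2.connectedComponentsWithStats(mask.astype(np.uint8))
    k=[i for i in range(1,n) if s[i,4]>=amin]
    i=min(k,key=lambda i:np.hypot(*(c[i]-near)))
    return (l==i),s[i],c[i]
def rect(c,m,z):
    "min-area rectangle in world xy of a mask cast on plane z: centre, long, short, angle of long axis"
    cn=max(cv2.findContours(m.astype(np.uint8),cv2.RETR_EXTERNAL,cv2.CHAIN_APPROX_NONE)[0],key=cv2.contourArea)
    p=toplane(c,cn.reshape(-1,2),z)[:,:2].astype(np.float32)*1000
    b=cv2.boxPoints(cv2.minAreaRect(p)); e1,e2=b[1]-b[0],b[2]-b[1]
    L=e1 if np.hypot(*e1)>np.hypot(*e2) else e2
    a=np.degrees(np.arctan2(L[1],L[0])); a=(a+90)%180-90
    return b.mean(0),np.hypot(*L),min(np.hypot(*e1),np.hypot(*e2)),a
def quat(yaw,pitch=0):
    "tool down, tool y across (yaw = world angle of object's x axis, deg); pitch about object y"
    return (R.from_euler('z',yaw,degrees=True)*R.from_euler('y',pitch,degrees=True)*R.from_euler('x',180,degrees=True)).as_quat()
E
python3 - <<'E'
from h import *
im=cv2.imread("pics/top0.png"); hsv=cv2.cvtColor(im,cv2.COLOR_BGR2HSV); c=cam("top")
for (x,y) in [(323,213),(324,205),(165,200),(165,185)]: print((x,y),hsv[y,x])
H,S,V=cv2.split(hsv)
o=(H<14)&(S>150)&(V>120); m,s,ce=blob(o,(323,213)); print(s,ce,rect(c,m,.063))
k=(H<14)&(S>100)&(V<140); m,s,ce=blob(k,(165,200),200); print(s,ce,rect(c,m,.026))
cv2.imwrite("pics/crop1.png",cv2.resize(np.hstack([im[180:245,290:390],im[165:230,115:215]]),None,fx=4,fy=4,interpolation=cv2.INTER_CUBIC))
E
```

```text
(323, 213) [  8 122 214]
(324, 205) [  8 118 211]
(165, 200) [  9 158 123]
(165, 185) [ 10 161 125]
[321 194   9  39 153] [325.58823529 213.39869281] (array([ 453.49817, -213.73065], dtype=float32), np.float32(99.18853), np.float32(10.122856), np.float32(-8.056404))
[ 147  174   34   52 1448] [163.74585635 199.56975138] (array([485.67282, 204.37775], dtype=float32), np.float32(135.30002), np.float32(77.733376), np.float32(-5.7092285))
```

View pics/crop1.png

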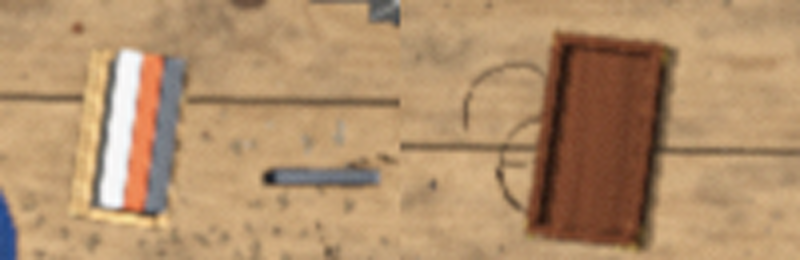

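The crop shows the full-size pile (white, orange, grey; about 100 mm long) in the pale stand, the much smaller grey bar beside it, and the empty case with brass corners. That confirms the choice. Next I take a close wrist view of the pile.

Run:
```python
from h import *
for z in (.2,.16): 
  for p in ((.4535,-.2137),(.4857,.204)):
    for pi in (-15,15): print(z,p,pi,manip.solve_ik([*p,z],quat(-7,pi)) is not None)
manip.servo_line([.40,-.207,.22],quat(-8),vel=.25)
c=cam("wrist"); im=viewer.get_image("wrist")[:,:,::-1].copy(); cv2.imwrite("pics/w1.png",im)
print(manip.current_clock(),c[2],c[3][:,2],proj(c,[.4535,-.2137,.063]))
np.savez("w1.npz",*c)
```

```text
0.2 (0.4535, -0.2137) -15 True
0.2 (0.4535, -0.2137) 15 True
0.2 (0.4857, 0.204) -15 True
0.2 (0.4857, 0.204) 15 True
0.16 (0.4535, -0.2137) -15 True
0.16 (0.4535, -0.2137) 15 True
0.16 (0.4857, 0.204) -15 True
0.16 (0.4857, 0.204) 15 True
2.2583 [ 0.47964371 -0.21909815  0.40635832] [-0.29217341  0.04095964 -0.95548784] [[251.74276686 133.71143176]]
```

View pics/w1.png

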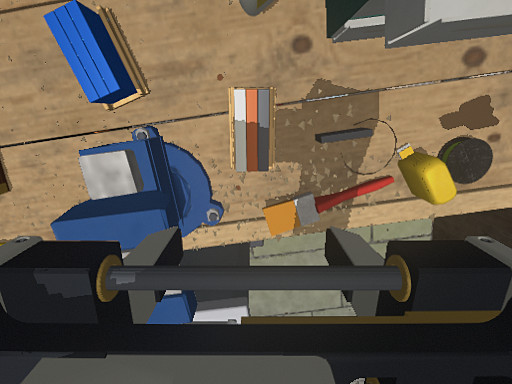

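The wrist view shows the pile at (251,129), square to the picture, with the small grey bar at (343,135). Next I measure the orange top in it.

Run:
```python
from h import *
z=np.load("w1.npz"); c=[z[k] for k in z.files]
im=cv2.imread("pics/w1.png"); H,S,V=cv2.split(cv2.cvtColor(im,cv2.COLOR_BGR2HSV))
print([ (y,list(zip(H[y,228:278:3],S[y,228:278:3],V[y,228:278:3]))) for y in (100,)])
m,s,ce=blob((H<13)&(S>110)&(V>70),(251,129)); print("orange",s,ce,rect(c,m,.063))
```

```text
[(100, [(np.uint8(18), np.uint8(117), np.uint8(163)), (np.uint8(17), np.uint8(124), np.uint8(210)), (np.uint8(25), np.uint8(23), np.uint8(189)), (np.uint8(20), np.uint8(3), np.uint8(226)), (np.uint8(20), np.uint8(3), np.uint8(225)), (np.uint8(15), np.uint8(2), np.uint8(227)), (np.uint8(9), np.uint8(201), np.uint8(180)), (np.uint8(10), np.uint8(156), np.uint8(221)), (np.uint8(10), np.uint8(156), np.uint8(220)), (np.uint8(10), np.uint8(159), np.uint8(226)), (np.uint8(103), np.uint8(33), np.uint8(108)), (np.uint8(120), np.uint8(4), np.uint8(126)), (np.uint8(105), np.uint8(8), np.uint8(124)), (np.uint8(115), np.uint8(12), np.uint8(128)), (np.uint8(18), np.uint8(126), np.uint8(146)), (np.uint8(17), np.uint8(94), np.uint8(108)), (np.uint8(17), np.uint8(99), np.uint8(165))])]
orange [246  89  12  83 954] [251.66666667 128.80083857] (array([ 455.94382, -213.69803], dtype=float32), np.float32(98.71183), np.float32(13.667406), np.float32(-7.876938))
```

Run:
```python
from h import *
p=[.4559,-.2137]; q=quat(-7.9)
manip.servo_line([*p,.11],q,vel=.2)
manip.servo_line([*p,.034],q,vel=.1)
print("F",manip.current_force())
effector.close(f_grip=40); print("gap",manip.current_finger_gap(),manip.current_gripper_force(),manip.current_tool_pos())
manip.servo_line([*p,.25],q,vel=.15)
print("gap",manip.current_finger_gap(),"F",manip.current_force(),manip.current_clock())
manip.servo_line([.40,.21,.25],quat(-5.7),vel=.25)
print(manip.current_clock(),manip.current_tool_pos())
c=cam("wrist"); np.savez("w2.npz",*c)
im=viewer.get_image("wrist")[:,:,::-1].copy(); cv2.imwrite("pics/w2.png",im)
cv2.imwrite("pics/top2.png",viewer.get_image("top")[:,:,::-1])
```

```text
F [-0.31621004  0.1082354   0.6173275 ]
gap 0.0004884257318233769 5.892795777363062 [ 0.456676   -0.21354972  0.03495083]
gap 0.0002854770017760263 F [-0.22599476 -0.12223433 -0.98842802] 6.9667
8.825 [0.39994813 0.20919892 0.24987547]
```

View pics/w2.png

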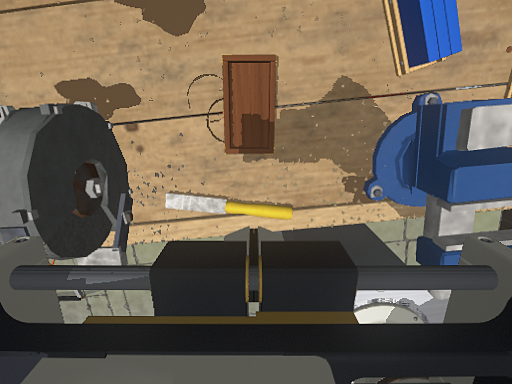

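The wrist view shows the case at (250,104), but the fingers are shut on nothing. I check the pile.

Run:
```python
from h import *
im=viewer.get_image("scene")[:,:,::-1]; t=cv2.imread("pics/top2.png")
a=cv2.resize(im[150:350,220:420],None,fx=2,fy=2,interpolation=cv2.INTER_CUBIC)
b=cv2.resize(t[170:270,280:380],None,fx=4,fy=4,interpolation=cv2.INTER_CUBIC)
cv2.imwrite("pics/chk.png",np.hstack([a,b])); print(manip.current_clock())
```

```text
8.975
```

View pics/chk.png

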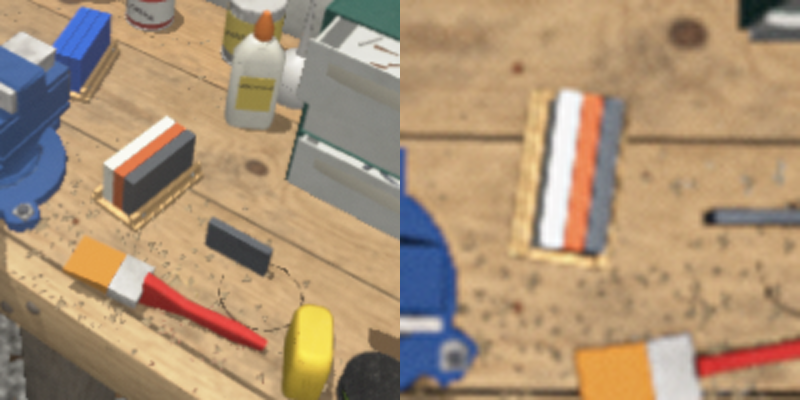

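The scene and top crops show the pile still standing untouched in its stand. I check how the true fingertips sit relative to the reported TCP, and whether the pile shifted.

Run:
```python
from h import *
z=np.load("w2.npz"); c=[z[k] for k in z.files]
t=manip.current_tool_pos(); Rt=R.from_quat(manip.current_tcp_rot()).as_matrix()
print("tcp px",proj(c,[t,t-Rt[:,2]*.0188]), "y axis",Rt[:,1],"gap",manip.current_finger_gap())
ct=cam("top")
for f in ("top0","top2"):
    H,S,V=cv2.split(cv2.cvtColor(cv2.imread(f"pics/{f}.png"),cv2.COLOR_BGR2HSV))
    m,s,ce=blob((H<14)&(S>150)&(V>120),(325,213)); print(f,ce,rect(ct,m,.063))
H,S,V=cv2.split(cv2.cvtColor(cv2.imread("pics/w2.png"),cv2.COLOR_BGR2HSV))
for thr in (140,170,200):
    m,s,ce=blob((H<14)&(S>100)&(V<thr),(250,104),500); print("case",s,ce,rect(c,m,.026))
print("IK z",manip.current_clock())
effector.open_jaws(); print(manip.current_finger_gap(),manip.current_clock())
```

```text
tcp px [[253.01990089 224.87227455]
 [253.01791264 235.97547892]] y axis [-1.00858113e-01 -9.94900735e-01  4.11676269e-04] gap 0.0005474228087225643
top0 [325.58823529 213.39869281] (array([ 453.49817, -213.73065], dtype=float32), np.float32(99.18853), np.float32(10.122856), np.float32(-8.056404))
top2 [325.55704698 213.43624161] (array([ 453.5038, -213.6907], dtype=float32), np.float32(99.18859), np.float32(10.042168), np.float32(-8.0563965))
case [ 223   55   53   99 4889] [248.87645735 103.288198  ] (array([487.76846, 206.24428], dtype=float32), np.float32(134.12502), np.float32(73.49367), np.float32(-5.984268))
case [ 222   55   54   99 4902] [248.84802122 103.21113831] (array([487.88245, 207.3038 ], dtype=float32), np.float32(134.31961), np.float32(75.44703), np.float32(-6.14637))
case [ 222   55   54   99 4903] [248.84274934 103.21313482] (array([487.88245, 207.3038 ], dtype=float32), np.float32(134.31961), np.float32(75.44703), np.float32(-6.14637))
IK z 8.975
0.09172776685800917 10.4333
```

The fingertips match the TCP and the pile has not moved. I go back and watch the grasp in pictures before and after closing.

Run:
```python
from h import *
p=[.4559,-.2137]; q=quat(-7.9)
manip.servo_line([.44,-.21,.23],q,vel=.35)
manip.servo_line([*p,.10],q,vel=.2)
manip.servo_line([*p,.034],q,vel=.1)
g=lambda n:viewer.get_image(n)[:,:,::-1]
print(manip.current_tool_pos(),manip.current_finger_gap(),manip.current_force())
a=[g("wrist"),g("scene")]
effector.close(f_grip=40)
print(manip.current_tool_pos(),manip.current_finger_gap(),manip.current_gripper_force(),manip.current_force(),manip.current_clock())
a+=[g("wrist"),g("scene")]
w=lambda i:cv2.resize(i[90:310,90:420],(400,267)); s=lambda i:cv2.resize(i[130:280,200:400],(400,300))
cv2.imwrite("pics/gr.png",np.vstack([np.hstack([w(a[0]),w(a[2])]),np.hstack([s(a[1]),s(a[3])])]))
```

```text
[ 0.45642128 -0.21376785  0.03442222] 0.09179550918432547 [-0.24691686 -0.10307898  0.3769976 ]
[ 0.45667151 -0.2134509   0.03481275] 0.0006402475101990238 5.123891135444865 [-1.13247541  2.11503561 10.24294907] 14.95
```

View pics/gr.png

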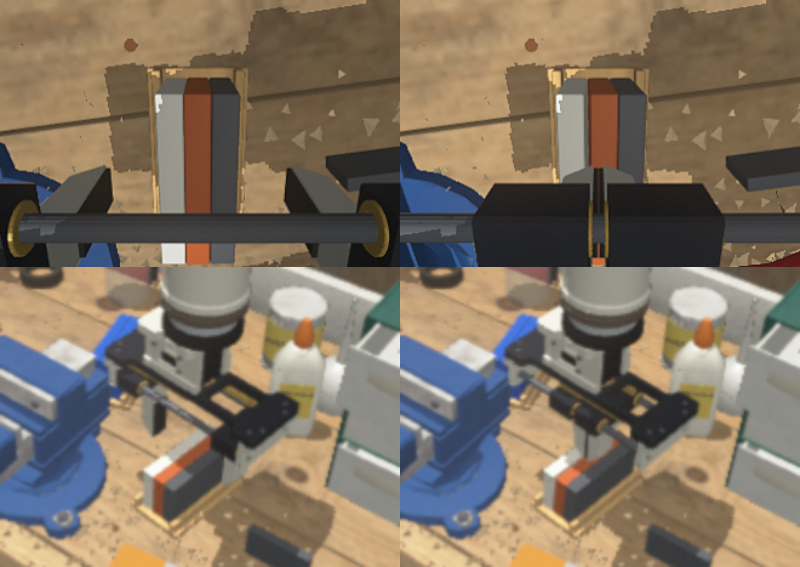

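The pictures show the open fingers straddling the pile. After closing, the shut tips lie unobscured on top of the orange stone, with about 10 N upward, so the tips seem to be higher than assumed. I overlay the predicted tip positions at several depths to measure this.

Run:
```python
from h import *
z=np.load("w1.npz"); c=[z[k] for k in z.files]
im=cv2.imread("pics/w1.png")
Rt=R.from_quat(quat(-8)).as_matrix(); t=np.array([.40,-.207,.22])
big=cv2.resize(im[200:325,100:400],None,fx=8/3,fy=8/3,interpolation=cv2.INTER_CUBIC)
for d,col in ((0,(0,0,255)),(.019,(0,255,0)),(.035,(255,0,255))):
    P=[t+Rt@np.array([sx,sy,-d]) for sx in (-.0095,.0095) for sy in (-.0459,.0459)]
    p=proj(c,P); print(d,p.round(0).tolist())
    for u,v in p:
        cv2.circle(big,(int((u-100)*8/3),int((v-200)*8/3)),4,col,-1)
s=viewer.get_image("scene")[:,:,::-1]; w=viewer.get_image("wrist")[:,:,::-1]
a=cv2.resize(s[180:250,260:380],(400,233),interpolation=cv2.INTER_CUBIC); b=cv2.resize(w[150:250,170:342],(400,233),interpolation=cv2.INTER_CUBIC)
cv2.imwrite("pics/ov.png",np.vstack([big,np.hstack([a,b])]))
cs=cam("scene"); p=manip.current_tool_pos(); print(proj(cs,[p,p+[0,0,.0283]]),manip.current_clock())
```

```text
0 [[191.0, 236.0], [313.0, 236.0], [189.0, 213.0], [315.0, 213.0]]
0.019 [[185.0, 249.0], [319.0, 248.0], [183.0, 223.0], [321.0, 223.0]]
0.035 [[179.0, 261.0], [325.0, 261.0], [177.0, 233.0], [327.0, 233.0]]
[[294.28151904 233.01276168]
 [295.05131521 223.7538127 ]] 15.15
```

View pics/ov.png

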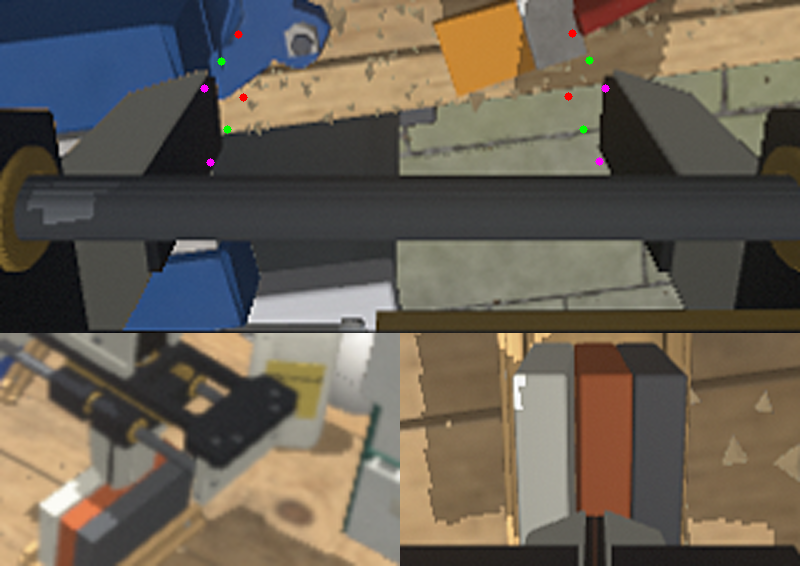

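The overlay and the contact agree. The red dots (TCP as stated) sit below the real tip corners at crop (207,72) and (607,73), so the real tips are about 28 mm behind the reported TCP. I regrasp with the TCP at z = 7 mm, which puts the tips at about 35 mm, and descend in force-checked steps.

Run:
```python
from h import *
p=[.4559,-.2137]; q=quat(-7.9)
manip.servo_line([*p,.045],q,vel=.1)
effector.open_jaws()
F0=manip.current_force()
ok=True
for z in (.02,.015,.011,.007):
    manip.servo_line([*p,z],q,vel=.08 if z==.02 else .03)
    dF=manip.current_force()-F0
    if np.linalg.norm(dF)>6: ok=False; print("contact",z,dF); break
print(ok,manip.current_tool_pos(),dF)
if ok:
    effector.close(f_grip=40)
    g=manip.current_finger_gap(); print("gap",g,manip.current_gripper_force(),manip.current_force(),manip.current_clock())
    if .038<g<.046:
        manip.servo_line([*p,.05],q,vel=.08)
        manip.servo_line([*p,.25],q,vel=.2)
        print("lift gap",manip.current_finger_gap(),manip.current_force()-F0)
        for n in ("wrist","scene"): cv2.imwrite(f"pics/l_{n}.png",viewer.get_image(n)[:,:,::-1])
print(manip.current_tool_pos(),manip.current_clock())
```

```text
True [ 0.4556788  -0.21357059  0.00676003] [-1.91637348  0.25788755 -0.90991127]
gap 0.041777393977093236 39.975072741508484 [-0.5034072   0.33626304  1.41202674] 19.0417
lift gap 0.041579874676810444 [-2.04504534  0.3422056  -4.26449509]
[ 0.45496142 -0.21327981  0.24856124] 20.975
```

The pile is held: the gap is 41.8 mm and the load about 3.3 N, which matches three stones. Now I cross to the case, tilt 15° with the far (+x) end low, and stop just above the rim to check.

```bash
cat >> h.py <<'E'
C=np.array([.4875,.2062]); YAW=-6.0
def pose(cz,pitch,cx=.052,v=(.050,0,.0012)):
    "TCP pose putting the pile's low +x bottom edge at case x=cx, height cz"
    Rz=R.from_euler('z',YAW,degrees=True)
    t=np.array([C[0],C[1],0])+Rz.apply(np.array([cx,0,cz])-R.from_euler('y',pitch,degrees=True).apply(v))
    return t,quat(YAW,pitch)
E
python3 - <<'E'
from h import *
t,q=pose(.215,15); print(t)
manip.servo_line(t,q,vel=.25)
t,q=pose(.045,15); manip.servo_line(t,q,vel=.12)
print(manip.current_clock(),manip.current_tool_pos()-t,manip.current_force(),manip.current_finger_gap())
w=viewer.get_image("wrist")[:,:,::-1].copy(); s=viewer.get_image("scene")[:,:,::-1]; T=viewer.get_image("top")[:,:,::-1]
c=cam("wrist"); Rz=R.from_euler('z',YAW,degrees=True)
for x in (-.068,.068):
  for y in (-.037,.037):
    u,v_=proj(c,np.r_[C,0]+Rz.apply([x,y,.026]))[0]; print(u,v_)
    cv2.circle(w,(int(round(u)),int(round(v_))),2,(0,0,255),-1)
cv2.imwrite("pics/tilt.png",np.vstack([cv2.resize(w[40:280,100:420],(800,600))[:400],np.hstack([cv2.resize(s[110:210,110:310],(400,200)),cv2.resize(T[165:230,115:245],(400,200))])]))
E
```

```text
[0.49087454 0.20584532 0.22678184]
24.375 [0.00061953 0.00030279 0.00074411] [-0.04755448 -0.07665304 -2.19065359] 0.04182185526562709
291.0247170100921 262.8207807229331
215.70605148538718 262.8660614578011
304.88406113800346 127.16354135771567
201.6623554969259 127.23684448357724
```

View pics/tilt.png

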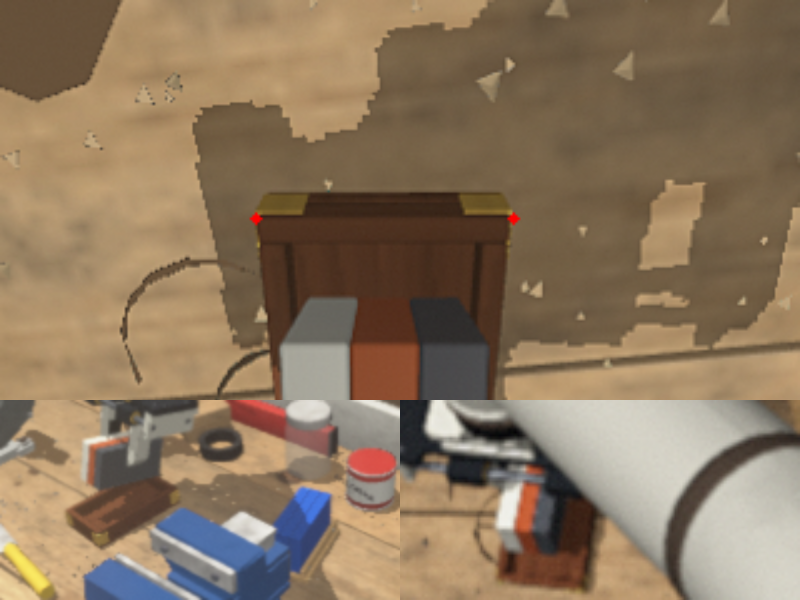

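The tilt check shows the rim corner predictions on the case's brass corners at (256,217) and (513,217), within 1 mm. The pile is centred sideways, with its low edge at row 298 of the crop. Next I lower it, checking for floor contact, then let the other end down and release.

Run:
```python
from h import *
Rz=R.from_euler('z',YAW,degrees=True)
o=Rz.inv().apply(toplane(cam("wrist"),[[100+385/2.5,40+298/2.5]],.0457)[0]-np.r_[C,0]); print("edge in case",o)
e=o[0]-.052
vx=.050+ (e if abs(e)<.006 else 0); v=(vx,0,.0012); print("vx",vx)
F0=manip.current_force()
go=lambda cz,p,vel: manip.servo_line(*pose(cz,p,v=v),vel=vel)
go(.012,15,.06)
cz=.012
while cz>.0025:
    cz-=.001; go(cz,15,.02)
    d=manip.current_force()-F0
    if d[2]>2.5 or np.linalg.norm(d)>8: break
print("contact cz",cz,d,manip.current_clock())
for p in (12,9,6,3,0):
    go(cz+.0004,p,.012)
    print(p,(manip.current_force()-F0).round(1),manip.current_finger_gap().round(4) if hasattr(manip.current_finger_gap(),'round') else manip.current_finger_gap())
print(manip.current_tool_pos(),R.from_quat(manip.current_tcp_rot()).as_euler('xyz',degrees=True),manip.current_clock(),cz)
```

```text
edge in case [ 0.05196778 -0.00048617  0.0457    ]
vx 0.049967778923842306
contact cz 0.006999999999999997 [-1.59238032 -0.95017835  7.20896617] 26.475
12 [-2.8  0.3  6.8] 0.04174117423981903
9 [-5.2 -0.9  9.6] 0.041652914500220684
6 [-6.1  0.7 11.4] 0.04174215642834721
3 [-5.9 -0.2 12.7] 0.04180986462933483
0 [-6.8 -0.2 15.5] 0.04160745070105236
[0.48908942 0.2066645  0.00700388] [ 1.79973173e+02  5.38680168e-02 -5.97472795e+00] 28.275 0.006999999999999997
```

Run:
```python
from h import *
F=manip.current_force(); p=manip.current_tool_pos(); q=quat(YAW,0)
t,_=pose(.0074,0); 
manip.servo_line(t+[0,0,.0006],q,vel=.005); print("F",manip.current_force())
effector.open_jaws(); print(manip.current_finger_gap(),manip.current_force(),manip.current_clock())
manip.servo_line(t+[0,0,.05],q,vel=.06)
manip.servo_line(t+[-.10,0.01,.20],q,vel=.2)
print(manip.current_clock())
c=cam("wrist"); w=viewer.get_image("wrist")[:,:,::-1].copy(); s=viewer.get_image("scene")[:,:,::-1]
H,S,V=cv2.split(cv2.cvtColor(w,cv2.COLOR_BGR2HSV)); px=proj(c,[[*C,.061]])[0]
m,st,ce=blob((H<13)&(S>110)&(V>70)&(np.abs(np.arange(512)[None]-px[0])<14),px,100)
r=rect(c,m,.061); print(px,ce,r, "rel case",R.from_euler('z',-YAW,degrees=True).apply(np.r_[r[0]/1000-C,0]))
u,v=px.astype(int); u=min(max(u,100),412);v=min(max(v,75),300)
cv2.imwrite("pics/end.png",np.hstack([cv2.resize(w[v-75:v+75,u-75:u+75],(400,400)),cv2.resize(s[110:210,110:210],(400,400),interpolation=cv2.INTER_CUBIC)]))
```

```text
F [-4.28712447  1.07933939  8.34110791]
0.09182681843487274 [0.00966069 0.45931129 0.49993381] 29.4833
31.5083
[251.9784623   95.21981894] [251.66112084  92.04991243] (array([486.84677, 206.66113], dtype=float32), np.float32(105.407135), np.float32(18.459986), np.float32(-2.458397)) rel case [-0.00069785  0.00039033  0.        ]
```

View pics/end.png

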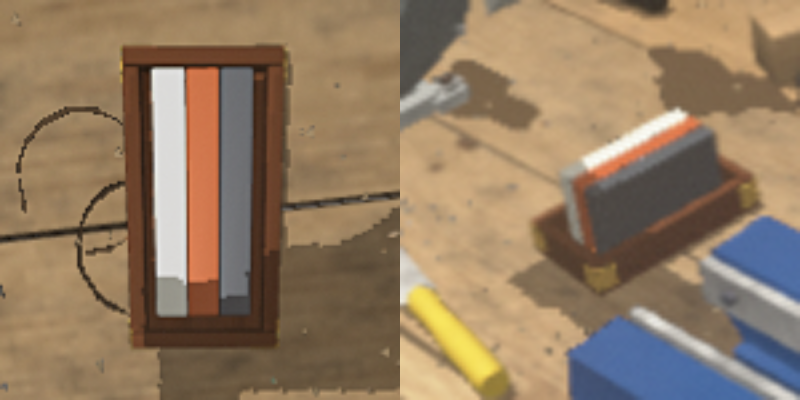

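All three stones stand upright and face to face inside the case, at (187–250, 68–315) in the crop. The arm is clear and the clock reads 31.6 s, so I hand in.

```bash
python3 -c "
from bench import manip
print(manip.hand_in(), manip.current_clock())"
```

```text
the job is handed in; nothing more can be done
the job is handed in; nothing more can be done
```

The grey, orange and white stones stand upright and released in the case, lowered as one pile at 15° with the far end first; the first grasp closed on nothing because the fingertips sit about 28 mm behind the reported TCP, the second held, and I handed in at about 31.6 s.

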